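Level the appliance riser and keep it pressed down

TASK

Pick up the loose winged levelling key and push its square sleeve fully home onto the square spigot of the wooden riser's front levelling foot. Still gripping the key, press the sprung front of the riser all the way down and turn the foot with the key until the bubble of the spirit level lies between the two black lines, and finish there: still gripping and pressing, with the riser pressed all the way down and the bubble between the lines. Leave the other things on the counter where they are.

Things in the scene. Friction and masses are not known exactly. Their poses are not given: they have to be found in the camera images.
- key: loose levelling key standing upright, about 150 g: 34 x 34 x 34 mm steel sleeve block with a square socket open at the bottom; on top a flat dark-wood wing to grip, 46 mm long (key's x), 14 mm thick (its y), 34 to 65 mm above the bottom. Origin: centre of the bottom, z up
- key_mouth (a point): centre of the key's socket mouth (same point and axes as key). Socket 16.2 mm square, 31 mm deep, sides parallel to the block's, 2 mm chamfer at the mouth; fits the spigot at any quarter turn
- stand: three-legged riser fixed to the counter: wooden deck 220 (x) x 240 (y) x 18 mm, top about 70 mm up, pivoting on a bearer near its back (90 mm to +x of the centre), with one levelling foot at the middle of its front (80 mm to -x of the centre). Origin on the counter under the deck's centre, x to the back, z up
- spigot_flange (a point): centre of the top of the levelling foot's round flange (48 mm wide, about 79 mm up unpressed); from it rises the spigot, 14 mm square, 20 mm tall plus 6 mm conical tip. x, y normal to its sides, turn with it. Key home = its bottom on this flange. Clockwise from above raises the front 2.7 mm per rad; 0.1 N m to turn; starts 0.55 to 1.15 rad anticlockwise of level, turns 1.6 rad past it
- vial_mid (a point): middle of the vial of the aluminium spirit level (150 x 36 mm, along the stand's x) screwed on the deck, 20 mm to +x and 85 mm to +y of the stand's centre; two black lines cross the vial, inner edges 34 mm apart. Point fixed to the stand
- press (a joint): how far the sprung front of the riser is pressed down, rad about the back bearer: 0 = up, 0.04 = all the way down at a hard stop, 6.8 mm at the spigot. Pressing at the spigot takes about 4 N to start and 9 N to reach the stop
- bubble (a joint): position of the white bubble (24 mm long) in the vial, m: 0 = centred between the lines, positive to the stand's +x (back). Floats to the higher end, settles in about 1.5 s. Per rad of clockwise turn it moves about 17 mm to the front; unpressed it lies at the front end (-0.021), pressing fully sends it to the back
- dabba: round closed steel masala dabba, 174 mm across, 68 mm tall, origin under its centre
- scoop: yellow plastic scoop with a straight handle, 130 mm long, 28 mm tall, origin under the bowl
- turner: steel dosa turner with wooden handle lying flat, 290 mm long, 14 mm tall, origin near its middle, blade towards its +x
- rolling_pin: small wooden rolling pin lying along its own y, 38 mm thick, 260 mm long, origin under its middle
- plates: stacked pair of white side plates, 164 mm across, 32 mm tall, origin under the centre
- tumbler: open steel tumbler, 68 mm across, 85 mm tall, origin under its centre
There are look-alikes about, which are no part of the job. Leave any purple look-alike of the key alone.

How it is judged:
On the way, in this order (a step that is already met when the one before it is completed fails the run):
1. the key's sleeve is fully home on the spigot (horizontal distance between key_mouth and spigot_flange below 0.004 m and z of key_mouth in the frame of spigot_flange below 0.003 m and angle between the z axis of key and the z axis of spigot_flange, either way round below 0.1 rad), for 0.1 s.
2. gripped and pressed all the way down with the bubble between the lines (all of step 1 and value of joint press above 0.0375 rad and value of joint bubble between -0.005 and 0.005 m and contact force between the fingers and key above 2 N and contact force between key and stand above 3 N), for 1 s.
At the end, for the whole second after the job is handed in: Key upright on the spigot, its bottom within 3 mm of the flange and 4 mm of its centre; deck pressed beyond 0.0375 of its 0.04 rad; bubble within 5 mm of the middle (wholly between the lines); fingers still hold the key (over 2 N) and it still presses on the stand (over 3 N) (all of step 2); the arm keeps its last pose, push and grip.
It fails at once if one of the other things on the counter is moved by more than 3 cm (distance of any of dabba, scoop, turner, rolling_pin, plates, tumbler from where it was at the start of the episode above 0.03 m).
It also fails if it takes over 72 s, if anything falls off the work surface, if the arm or the gripper's body presses on something with over 40 N, if the wrist force passes 120 N, or if a joint passes its speed limit or range.

ROBOT

A 6-joint arm with a two-finger parallel gripper is mounted at the origin on the work surface. World frame = base frame: x ahead of the robot, y to its left, z up, the work surface at z = 0. Lengths are in m, angles in rad, forces in N, time in s.
With the tool pointing down it reaches from about 0.35 to 0.775 m from the base axis. Payload 7.3 kg.
Tool frame: the origin (TCP) lies at the very end of the fingers, on their centre line; the grasp point (between the pads) lies 19 mm behind it; z points along the fingers, y is the line along which they close (so a half turn about z gives the same grasp; the last joint's range is limited). The gripper opens to 92 mm and grips with 3 to 60 N. Pads are 19 mm wide; open, the fingers measure 130 mm over their backs; the gripper's body (75 mm by 190 mm) begins 47 mm behind the grasp point.
Start: joints at [1.174, 0.342, 1.524, -0, 1.275, -0.146], TCP at [0.13, 0.509, 0.203] pointing down, gripper open.
Joint ranges: [-2.53, 2.53], [-0.77, 2.02], [0.04, 2.7], [-1, 4.14], [0.28, 2.66], [-3.11, 3.11]. Speed limits (rad/s): [2.57, 2.57, 3.14, 3.14, 3.14, 3.14].

INTERFACE

Orientations are given as [roll, pitch, yaw] about the fixed x, y, z axes, in that order (R = Rz(yaw) Ry(pitch) Rx(roll)).
In Python, from cell import * gives the robot as it stands.
- The arm moves only by the tool step_arm, never from a script. Its argument "commands" is a list of rows, each a list of 7 numbers: the opening, from 0 (shut) to 1 (fully open), then the shift along the world's x, y, z in cm, then the turn, a rotation vector about the world's x, y, z in rad. A call has 1 to 5 rows; each row is the pose to reach, as a shift and turn from the pose commanded when the call began; what a row does not reach only later rows make up. A row lasts 1/12 s, in which the tool goes at most 41.7 mm and 7.16 degrees, less where a joint would pass 70% of its speed; a pose out of reach is approached as far as the arm can. A call with a gripper value outside its range is refused whole. The fingers move at their own pace and stop on an object; "grip_force" is the grip in N (left out, the last holds). Time passes only in rows, so rows that repeat a pose let the fingers close. It gives the time, the measured TCP pose, the force, the opening and the grip force at its end, in the units of the state.
- observe(): the state, without advancing time (a new reading comes with each control period).
- read_camera(name): name is "scene" or "top" or "wrist"; returns the picture (420x560x3 uint8, red, green, blue); there is no depth.
- camera_model(name): a dict with "vfov" (degrees; the focal length in pixels is half the picture's height over the tangent of half this angle, whatever the lens; pixels are square), "cx", "cy" (the principal point, pixels), "k1" (the pictures are not rectified: a ray, as slopes to the right and down, at radius r is drawn at 1 + k1 r^2 times it, then the intrinsics apply), "world_to_cam" (4x4, takes a point from world to camera coordinates). Camera axes: x right, y up, looking along -z (the intrinsics and any distortion apply to the point x, -y, -z); pixel columns grow to the right and rows downward; lengths in m; the calibration is good to about 2 mm. A picture is of the moment at which its call begins: read the wrist's pose just before it. camera_model takes no time and is no camera call; for the wrist camera it gives the pose at the moment of the call.
- hand_in(): hands the job in; it is judged then, once.
The state is a dict: "time": time; "qpos": joint angles; "qvel": joint speeds; "joint_efforts": joint torques, N m; "tool_pos": TCP position; "tool_rot": TCP orientation; "contact_force": force on the tool from outside, world axes, zero at the start; "torque": the same for the moment, N m; "opening": finger opening in m; "grip_force": force on a finger pad.
Only numpy, scipy, OpenCV 4.12 (cv2) and the standard library are available. Lean on these libraries where they do the work, as an engineer would, in place of code of your own. Each camera call takes 0.05 s, during which the arm holds its last target. There are 200 camera calls.

## Working session

There is one attempt and no reset: what is moved stays moved. The work goes in short steps, Python scripts to look and compute and a tool call to move; the robot and the scene stay as the last step left them, time stands still between calls to the robot, and variables do not carry over. Pictures are saved under pics/ and viewed, at most 10 in all, crops included, and the job is handed in when it is done.

Besides the shell and the picture viewer there is one more tool, called after "Call:" by a JSON object that holds its "fn" and its "kwargs", one argument or row to a line. step_arm: Moves the arm, as the interface text tells. Its arguments: {"type":"object","properties":{"commands":{"type":"array"},"grip_force":{"type":"number"}},"required":["commands"]}

```bash
mkdir -p pics; cat > h.py <<'E'
from cell import *
import numpy as np, cv2
def ray(m,u,v):
    f=210/np.tan(np.radians(m["vfov"])/2)
    x=(u-m["cx"])/f; y=(v-m["cy"])/f
    a,b=x,y
    for _ in range(20):
        s=1+m["k1"]*(a*a+b*b); a,b=x/s,y/s
    W=np.linalg.inv(np.array(m["world_to_cam"]))
    return W[:3,3], W[:3,:3]@np.array([a,-b,-1.])
def onplane(m,u,v,z):
    o,d=ray(m,u,v); return o+d*(z-o[2])/d[2]
def proj(m,p):
    f=210/np.tan(np.radians(m["vfov"])/2)
    c=(np.array(m["world_to_cam"])@np.r_[p,1])[:3]; x,y=c[0]/-c[2],-c[1]/-c[2]
    s=1+m["k1"]*(x*x+y*y); return m["cx"]+f*x*s, m["cy"]+f*y*s
def shot(n,fn):
    m=camera_model(n); im=read_camera(n); cv2.imwrite("pics/"+fn,im[:,:,::-1]); return m,im
E
python3 - <<'E'
from h import *
for n in("scene","top"):
    m,im=shot(n,n+"0.png"); print(n,m)
print(observe())
E
```

```text
scene {'vfov': 49.43361490813502, 'cx': 280.28739300499166, 'cy': 208.5868477018833, 'k1': -0.13781585216445857, 'world_to_cam': array([[ 0.60160174,  0.79869092, -0.01296757, -0.33334395],
       [-0.66602996,  0.51050706,  0.54386269,  0.33326356],
       [ 0.44099823, -0.31855195,  0.83907402, -1.55225757],
       [ 0.        ,  0.        ,  0.        ,  1.        ]])}
top {'vfov': 48.88061291757692, 'cx': 283.11517843645066, 'cy': 207.14220960603504, 'k1': -0.08463416580451191, 'world_to_cam': array([[ 0.00831348, -0.99995854, -0.00371558, -0.01615667],
       [ 0.99532941,  0.0079175 ,  0.09621162, -0.57980103],
       [-0.09617821, -0.00449808,  0.99535397, -1.33392241],
       [ 0.        ,  0.        ,  0.        ,  1.        ]])}
{'time': 0.1, 'qpos': array([ 1.17400489e+00,  3.42668640e-01,  1.52490450e+00, -6.05577278e-06,
        1.27538490e+00, -1.46008307e-01]), 'qvel': array([-5.05749994e-04, -1.29544781e-03, -3.18233326e-03,  7.91818076e-04,
        7.30496182e-04,  3.14658759e-05]), 'joint_efforts': array([ 2.48048716e-03, -4.31999481e+01, -2.44692475e+01,  7.21322419e-02,
        5.26315346e-02, -5.25432779e-05]), 'tool_pos': array([0.1301205 , 0.50822431, 0.20261231]), 'tool_rot': array([-3.14024095e+00, -1.92920407e-04,  2.89081116e+00]), 'contact_force': array([-0.39683301, -0.5230405 , -0.05916954]), 'torque': array([-0.00111071,  0.03051438, -0.05558493]), 'grip_force': 0.0, 'opening': 0.09205442797948118}
```

View pics/top0.png

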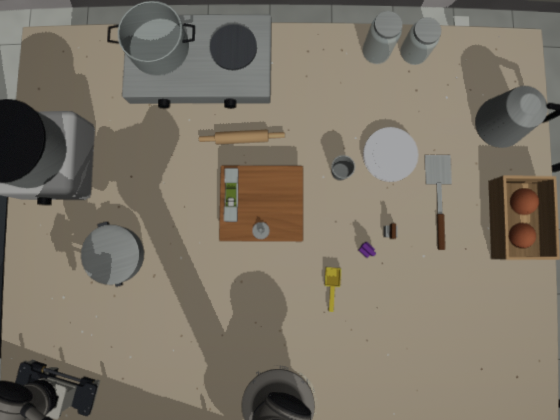

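View pics/scene0.png

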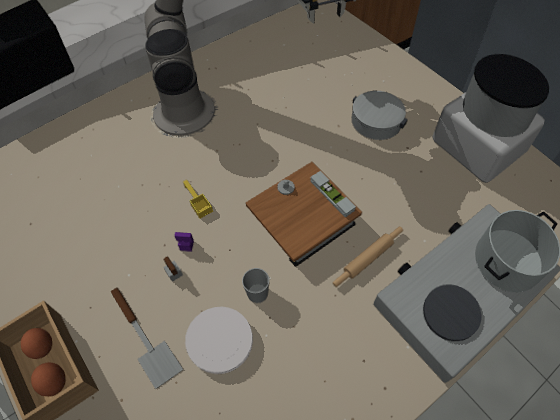

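The top view shows the key at about (390,231), with a dark wing and steel block, and the purple look-alike at (367,250). The deck spans (220..303, 166..241), with the foot at (261,230) and the level at (231,195). The scene view agrees, with the key at (171,267) and the foot at (286,186).

```bash
python3 - <<'E'
from h import *
m=camera_model("top")
for n,u,v,z in [("wing",393,231,.065),("purple",368,250,.05),("foot",261,230,.09),("vial",231,195,.09),("bl",220,241,.07),("br",303,241,.07),("tr",303,166,.07),("tl",220,166,.07),("scoop",333,275,.02),("tumbler",343,168,.085)]: print(n,onplane(m,u,v,z).round(3))
im=cv2.imread("pics/top0.png")
a=cv2.resize(im[195:285,300:430],None,fx=4,fy=4,interpolation=cv2.INTER_CUBIC)
b=cv2.resize(im[155:250,210:310],None,fx=4,fy=4,interpolation=cv2.INTER_CUBIC)
c=np.zeros((380,920,3),np.uint8);c[:360,:520]=a;c[:,520:]=b
cv2.imwrite("pics/crop.png",cv2.resize(c,None,fx=.86,fy=.86))
W=np.linalg.inv(camera_model("wrist")["world_to_cam"]); print(W.round(3),camera_model("wrist"))
E
```

```text
wing [ 0.51  -0.327  0.065]
purple [ 0.456 -0.257  0.05 ]
foot [0.509 0.05  0.09 ]
vial [0.607 0.136 0.09 ]
bl [0.478 0.167 0.07 ]
br [ 0.48  -0.069  0.07 ]
tr [ 0.695 -0.068  0.07 ]
tl [0.694 0.172 0.07 ]
scoop [ 0.382 -0.159  0.02 ]
tumbler [ 0.688 -0.181  0.085]
[[ 0.248 -0.923 -0.295  0.05 ]
 [ 0.969  0.236  0.078  0.529]
 [-0.002 -0.305  0.952  0.384]
 [ 0.     0.     0.     1.   ]] {'vfov': 66.84308534870728, 'cx': 281.0223600691571, 'cy': 212.10549175765772, 'k1': -0.07158311214444894, 'world_to_cam': array([[ 0.24812682,  0.9687253 , -0.00209239, -0.52370735],
       [-0.92275401,  0.23569325, -0.30491594,  0.03872323],
       [-0.29488663,  0.07758858,  0.95237697, -0.39207895],
       [ 0.        ,  0.        ,  0.        ,  1.        ]])}
```

View pics/crop.png

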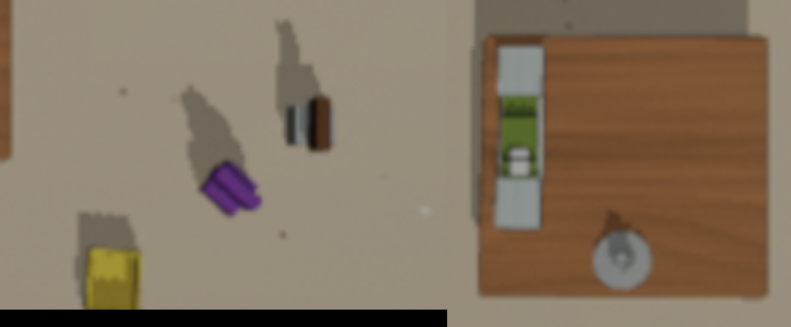

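The key's wing runs along world x. The foot is at about (0.51, 0.05) and the deck is aligned with the world axes. I'll set out by a route that stays outside minimum reach, turning the tool so it closes along y.

Call:
{"fn": "step_arm", "kwargs": {
  "commands": [
    [0.6,29,-31,0,0,0,0.25],
    [0.6,29,-31,0,0,0,0.25],
    [0.6,29,-31,0,0,0,0.25],
    [0.6,29,-31,0,0,0,0.25],
    [0.6,29,-31,0,0,0,0.25]
  ]
}}

```text
time: 0.52
tool_pos: [0.2678, 0.3609, 0.203]
tool_rot: [-3.141, -0.0, -3.141]
contact_force: [0.8, 0.5, -0.2]
opening: 0.0632
grip_force: 0.0
```

Call:
{"fn": "step_arm", "kwargs": {
  "commands": [
    [0.6,17,-21,2,0,0,0],
    [0.6,17,-21,2,0,0,0],
    [0.6,17,-21,2,0,0,0],
    [0.6,17,-21,2,0,0,0],
    [0.6,17,-21,2,0,0,0]
  ]
}}

```text
time: 0.93
tool_pos: [0.3986, 0.1992, 0.2187]
tool_rot: [3.142, -0.0, 3.141]
contact_force: [1.5, 0.7, 0.1]
opening: 0.0551
grip_force: 0.0
```

Call:
{"fn": "step_arm", "kwargs": {
  "commands": [
    [0.6,4,-15,0,0,0,0],
    [0.6,4,-15,0,0,0,0],
    [0.6,4,-15,0,0,0,0],
    [0.6,4,-15,0,0,0,0],
    [0.6,4,-15,0,0,0,0]
  ]
}}

```text
time: 1.35
tool_pos: [0.4391, 0.0463, 0.2183]
tool_rot: [-3.14, 0.0, 3.136]
contact_force: [0.7, -0.1, 0.4]
opening: 0.0551
grip_force: 0.0
```

```bash
python3 - <<'E'
from h import *
m,im=shot("wrist","w1.png"); s=observe(); print(s["tool_pos"],s["qvel"].round(3))
np.save("m1.npy",m,allow_pickle=True)
for p in [(.509,.05,.079),(.51,.05,.105),(.6,.135,.09)]: print(proj(m,p))
E
```

```text
[0.43831435 0.04858236 0.21827112] [ 0.069 -0.01   0.014  0.02   0.007  0.035]
(np.float64(285.5631321730645), np.float64(255.03959861772668))
(np.float64(285.83958812423464), np.float64(266.81490876681994))
(np.float64(357.99600757723715), np.float64(328.72511507372315))
```

View pics/w1.png

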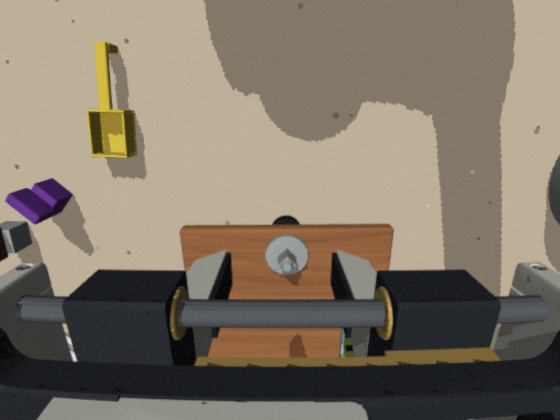

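The wrist view shows the flange at about (288,255) with the spigot tip at (288,266). The purple key is at the left, with the real key beyond it. I'll go lower to get the spigot's yaw.

Call:
{"fn": "step_arm", "kwargs": {
  "commands": [
    [0.6,-2,0,-7,0,0,0],
    [0.6,-2,0,-7,0,0,0],
    [0.6,-2,0,-7,0,0,0],
    [0.6,-2,0,-7,0,0,0],
    [0.6,-2,0,-7,0,0,0]
  ]
}}

```text
time: 1.82
tool_pos: [0.4194, 0.0516, 0.1502]
tool_rot: [3.142, 0.003, -3.141]
contact_force: [-0.4, 0.0, 0.7]
opening: 0.0552
grip_force: 0.0
```

```bash
python3 - <<'E'
from h import *
m,im=shot("wrist","w2.png"); np.save("m2.npy",m,allow_pickle=True)
u,v=map(int,proj(m,(.509,.05,.09))); print(u,v,m["world_to_cam"].round(3))
u0,v0=u-40,v-40
cv2.imwrite("pics/w2c.png",cv2.resize(im[v0:v0+80,u0:u0+80,::-1],None,fx=7,fy=7,interpolation=cv2.INTER_CUBIC))
E
```

```text
279 312 [[-0.     1.    -0.001 -0.051]
 [-0.952 -0.    -0.307  0.422]
 [-0.307  0.001  0.952 -0.212]
 [ 0.     0.     0.     1.   ]]
```

View pics/w2c.png

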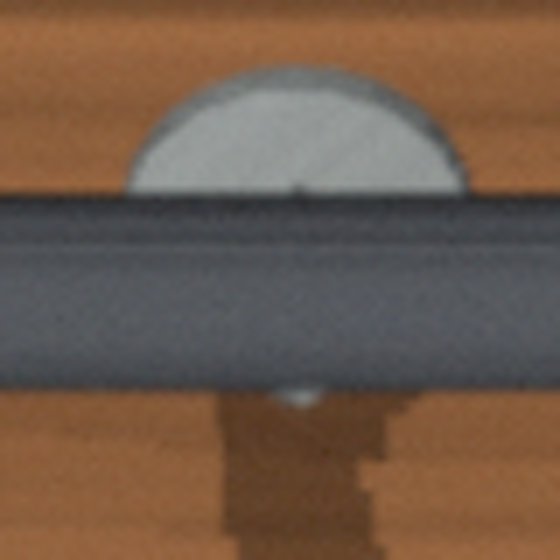

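The gripper bar hides the spigot, so I'll move 8 cm forward to bring it higher in the picture.

Call:
{"fn": "step_arm", "kwargs": {
  "commands": [
    [0.6,8,0,0,0,0,0],
    [0.6,8,0,0,0,0,0],
    [0.6,8,0,0,0,0,0],
    [0.6,8,0,0,0,0,0]
  ]
}}

```text
time: 2.2
tool_pos: [0.5006, 0.0512, 0.1497]
tool_rot: [3.142, 0.003, 3.141]
contact_force: [1.2, -0.2, -0.5]
opening: 0.0552
grip_force: 0.0
```

```bash
python3 - <<'E'
from h import *
m,im=shot("wrist","w3.png"); np.save("m3.npy",m,allow_pickle=True)
u,v=map(int,proj(m,(.509,.05,.09))); print(u,v,observe()["tool_pos"])
u0,v0=u-40,v-40
cv2.imwrite("pics/w3c.png",cv2.resize(im[v0:v0+80,u0:u0+80,::-1],None,fx=7,fy=7,interpolation=cv2.INTER_CUBIC))
E
```

```text
280 228 [0.49900896 0.05129274 0.14954542]
```

View pics/w3c.png

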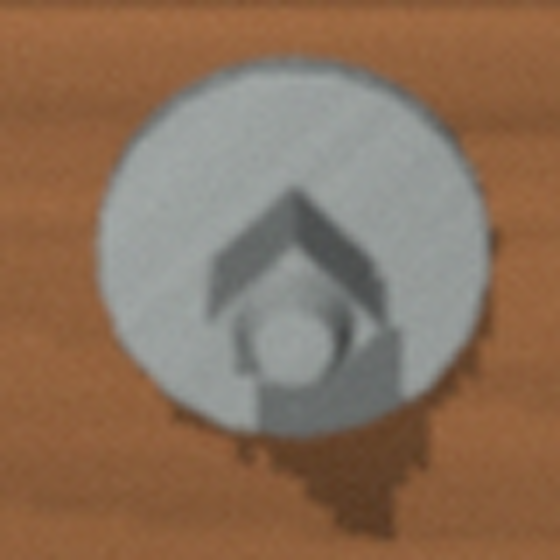

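The flange spans crop x 98–490 and y 70–437. The spigot's base corner facing the robot is at (293,188), with edges running to (212,262) and (383,272), so the spigot is turned about 45°.

```bash
python3 - <<'E'
from h import *
m=np.load("m3.npy",allow_pickle=True).item()
P=lambda x,y,z: onplane(m,240+(x+.5)/7-.5,188+(y+.5)/7-.5,z)[:2]
z=.079
for q in [(98,250),(491,250),(293,70),(293,437)]: print(P(*q,z).round(4))
a,b,c=P(293,188,z),P(212,262,z),P(383,272,z); print(a,b,c)
for d in(b-a,c-a): print(np.linalg.norm(d),np.degrees(np.arctan2(d[1],d[0])))
print("ctr",(b+c)/2,"tip",P(293,345,.105))
E
```

```text
[0.5087 0.0275]
[0.5087 0.0748]
[0.4862 0.051 ]
[0.5333 0.051 ]
[0.50080598 0.05095351] [0.51019803 0.04119416] [0.51148583 0.06181362]
0.013544569964739416 -46.098737013277564
0.015231587840346755 45.47947532622787
ctr [0.51084193 0.05150389] tip [0.51028532 0.05094211]
```

Spigot: centre (0.5105, 0.0512), yaw 45° mod 90°. Now to the key.

Call:
{"fn": "step_arm", "kwargs": {
  "commands": [
    [0.6,0,-38,0,0,0,0],
    [0.6,0,-38,0,0,0,0],
    [0.6,0,-38,0,0,0,0],
    [0.6,0,-38,0,0,0,0],
    [0.6,0,-38,0,0,0,0]
  ]
}}

```text
time: 2.67
tool_pos: [0.4973, -0.1587, 0.1501]
tool_rot: [-3.141, 0.002, 3.142]
contact_force: [0.1, -0.3, 0.3]
opening: 0.0551
grip_force: 0.0
```

Call:
{"fn": "step_arm", "kwargs": {
  "commands": [
    [0.6,0,-18,0,0,0,0],
    [0.6,0,-18,0,0,0,0],
    [0.6,0,-18,0,0,0,0],
    [0.6,0,-18,0,0,0,0],
    [0.6,0,-18,0,0,0,0]
  ]
}}

```text
time: 3.08
tool_pos: [0.497, -0.3425, 0.1498]
tool_rot: [-3.138, 0.002, 3.137]
contact_force: [-0.7, 0.5, -0.3]
opening: 0.0552
grip_force: 0.0
```

```bash
python3 - <<'E'
from h import *
m,im=shot("wrist","w4.png"); np.save("m4.npy",m,allow_pickle=True)
u,v=map(int,proj(m,(.51,-.327,.05))); print(u,v,observe()["tool_pos"],observe()["tool_rot"])
u0,v0=u-60,v-60
cv2.imwrite("pics/w4c.png",cv2.resize(im[v0:v0+120,u0:u0+120,::-1],None,fx=5,fy=5,interpolation=cv2.INTER_CUBIC))
E
```

```text
298 217 [ 0.497014   -0.34255625  0.14955134] [-3.13870837e+00  1.37132334e-03  3.13643764e+00]
```

View pics/w4c.png

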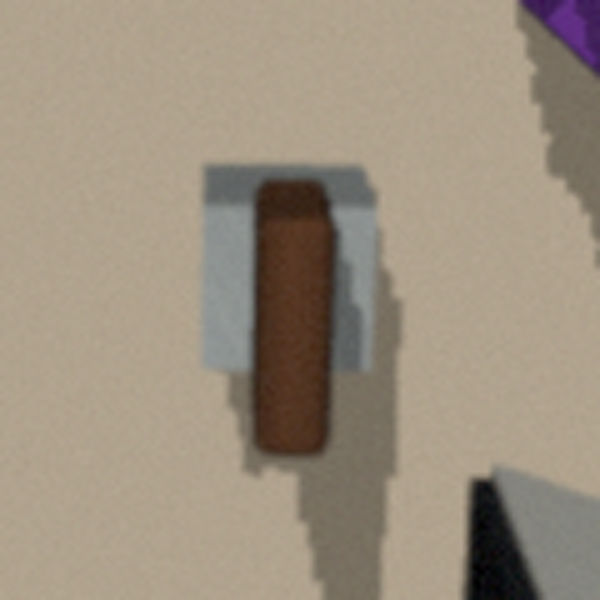

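The crop shows the wing top at x 257–332, y 218–452, and the block top at about (204,206)–(375,370). It is nearly square to the tool.

```bash
python3 - <<'E'
from h import *
m=np.load("m4.npy",allow_pickle=True).item()
P=lambda x,y,z: onplane(m,238+(x+.5)/5-.5,157+(y+.5)/5-.5,z)[:2]
B=[P(*q,.034) for q in[(204,206),(376,206),(374,371),(204,369)]]
print(np.round(B,4),np.mean(B,0), np.linalg.norm(np.diff(B,axis=0),axis=1))
W=[P(*q,.065) for q in[(258,218),(333,219),(328,452),(256,450)]]
print(np.round(W,4),np.mean(W,0),np.linalg.norm(np.diff(W,axis=0),axis=1))
for a,b in((W[0],W[3]),(W[1],W[2]),(B[0],B[3]),(B[1],B[2])): print(np.arctan2(b[1]-a[1],b[0]-a[0]))
E
```

```text
[[ 0.4951 -0.3461]
 [ 0.4952 -0.3128]
 [ 0.5294 -0.3123]
 [ 0.5288 -0.3463]] [ 0.51210754 -0.32937625] [0.03328401 0.03419654 0.03402082]
[[ 0.4888 -0.3363]
 [ 0.489  -0.3233]
 [ 0.5331 -0.3234]
 [ 0.5327 -0.3365]] [ 0.51090796 -0.32985672] [0.01303347 0.04410661 0.01313992]
-0.00456924471326688
-0.0022590414688080903
-0.006794509745352321
0.014721430098100743
```

Key: (0.512, -0.3295), yaw 0. Descending.

Call:
{"fn": "step_arm", "kwargs": {
  "commands": [
    [0.6,1.5,1.3,0,0,0,0],
    [0.6,1.5,1.3,-4,0,0,0],
    [0.6,1.5,1.3,-8,0,0,0],
    [0.6,1.5,1.3,-10,0,0,0],
    [0.6,1.5,1.3,-11.1,0,0,0]
  ]
}}

```text
time: 3.55
tool_pos: [0.5114, -0.3214, 0.0353]
tool_rot: [3.138, -0.004, -3.141]
contact_force: [-0.6, 0.5, 0.3]
opening: 0.0554
grip_force: 0.0
```

Call:
{"fn": "step_arm", "kwargs": {
  "commands": [
    [0.6,0,0,0,0,0,0],
    [0.1,0,0,0,0,0,0],
    [0.1,0,0,0,0,0,0],
    [0.1,0,0,0,0,0,0],
    [0.1,0,0,0,0,0,0]
  ],
  "grip_force": 40
}}

```text
time: 3.97
tool_pos: [0.5137, -0.3248, 0.0394]
tool_rot: [-3.14, 0.002, 3.141]
contact_force: [-0.2, 0.1, -0.6]
opening: 0.0328
grip_force: 0.0
```

Call:
{"fn": "step_arm", "kwargs": {
  "commands": [
    [0,0,0,0,0,0,0],
    [0,0,0,0,0,0,0],
    [0,0,0,0,0,0,0],
    [0,0,0,0,0,0,0]
  ]
}}

```text
time: 4.3
tool_pos: [0.5132, -0.3246, 0.0381]
tool_rot: [-3.141, 0.001, 3.141]
contact_force: [0.0, -0.5, 2.0]
opening: 0.0131
grip_force: 39.9
```

Call:
{"fn": "step_arm", "kwargs": {
  "commands": [
    [0,0,0,4,0,0,0],
    [0,0,0,8,0,0,0],
    [0,0,0,12,0,0,0],
    [0,0,0,14.5,0,0,0],
    [0,0,0,14.5,0,0,0]
  ]
}}

```text
time: 4.72
tool_pos: [0.5152, -0.326, 0.1891]
tool_rot: [-3.135, 0.008, 3.141]
contact_force: [0.5, -0.1, -0.9]
opening: 0.0128
grip_force: 39.9
```

Call:
{"fn": "step_arm", "kwargs": {
  "commands": [
    [0,0,37.6,0,0,0,0.785],
    [0,0,37.6,0,0,0,0.785],
    [0,0,37.6,0,0,0,0.785],
    [0,0,37.6,0,0,0,0.785],
    [0,0,37.6,0,0,0,0.785]
  ]
}}

```text
time: 5.13
tool_pos: [0.5117, -0.1139, 0.1812]
tool_rot: [3.139, -0.001, -2.512]
contact_force: [1.6, 0.3, -1.4]
opening: 0.0132
grip_force: 39.9
```

Call:
{"fn": "step_arm", "kwargs": {
  "commands": [
    [0,0,16.7,0,0,0,0.16],
    [0,0,16.7,0,0,0,0.16],
    [0,0,16.7,0,0,0,0.16],
    [0,0,16.7,0,0,0,0.16],
    [0,0,16.7,0,0,0,0.16]
  ]
}}

```text
time: 5.55
tool_pos: [0.5113, 0.058, 0.1815]
tool_rot: [3.137, 0.001, -2.351]
contact_force: [0.1, -0.9, -2.0]
opening: 0.0127
grip_force: 39.9
```

Call:
{"fn": "step_arm", "kwargs": {
  "commands": [
    [0,0,0,0,0,0,0],
    [0,0,0,0,0,0,0],
    [0,0,0,0,0,0,0]
  ]
}}

```text
time: 5.8
tool_pos: [0.5127, 0.0499, 0.182]
tool_rot: [3.141, -0.001, -2.359]
contact_force: [-0.7, 0.4, -1.8]
opening: 0.0134
grip_force: 39.9
```

```bash
python3 - <<'E'
from h import *
m,im=shot("wrist","w5.png"); np.save("m5.npy",m,allow_pickle=True)
s=observe();print(s["tool_pos"],s["tool_rot"],proj(m,(.511,.051,.14)),proj(m,s["tool_pos"]))
u,v=map(int,proj(m,s["tool_pos"]))
b=read_camera("top"); mt=camera_model("top"); ut,vt=map(int,proj(mt,(.51,.051,.2)))
sc=read_camera("scene"); ms=camera_model("scene"); us,vs=map(int,proj(ms,(.51,.051,.13))); print(us,vs)
cr=lambda i,u,v,h,k: cv2.resize(i[max(v-h,0):max(v-h,0)+2*h,u-h:u+h,::-1],(k,k),interpolation=cv2.INTER_CUBIC)
cv2.imwrite("pics/w5c.png",np.hstack([cr(im,u,min(v,340),80,390),cr(sc,us,vs,40,390)]))
E
```

```text
[0.51281175 0.04967815 0.18213203] [ 3.14096441e+00 -8.64237940e-04 -2.35933654e+00] (np.float64(284.3701540868672), np.float64(226.4889507425734)) (np.float64(281.5031457167346), np.float64(250.43994202788318))
284 175
```

View pics/w5c.png

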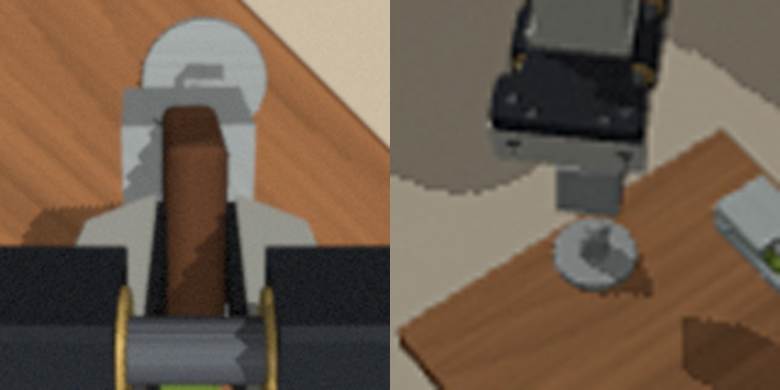

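In the left crop the sleeve is held upright above the flange. The block's bottom-front edge runs (122,88)–(255,88) and its top-front edge (122,123)–(254,123).

```bash
python3 - <<'E'
from h import *
m=np.load("m5.npy",allow_pickle=True).item(); k=160/390
P=lambda x,y,z: onplane(m,201+(x+.5)*k-.5,170+(y+.5)*k-.5,z)[:2]
for z,y in((.144,88),(.178,123)):
    a,b=P(122,y,z),P(254.5,y,z); d=(b-a)/np.linalg.norm(b-a); n=np.array([d[1],-d[0]]); 
    n=n if n[0]>0 else -n
    print(a,b,np.linalg.norm(b-a),np.arctan2(d[1],d[0]),"ctr",(a+b)/2+n*.017)
l,r,t=P(142,75,.079),P(267,75,.079),P(204,18,.079); print("flange",l,r,np.linalg.norm(l-r),t)
n=np.array([.7071,.7071]); print(t+n*.024)
print([proj(m,(.5105,.0512,.079)),(l+r)/2])
E
```

```text
[0.51585755 0.02155466] [0.48825374 0.04929792] 0.03913640744368224 2.3536749706100193 ctr [0.51410671 0.04741678]
[0.51307412 0.02315749] [0.48940507 0.04694351] 0.03355589981213 2.353729554597181 ctr [0.51329001 0.04704165]
flange [0.52492807 0.03246299] [0.49135142 0.06620289] 0.04760013017036822 [0.49271976 0.03361523]
[0.50969016 0.05058563]
[(np.float64(284.23022459382764), np.float64(203.56578992824316)), array([0.50813975, 0.04933294])]
```

The sleeve looks slightly tilted or offset in the grip, so I'll measure its side edges numerically at subpixel level.

```bash
python3 - <<'E'
from h import *
m=np.load("m5.npy",allow_pickle=True).item()
im=cv2.imread("pics/w5.png").astype(float); R,B=im[:,:,2],im[:,:,0]
s=cv2.GaussianBlur(R-B,(0,0),.7); g=cv2.GaussianBlur(R,(0,0),.7)
for v in range(203,256,4):
    print(v,"R-B",*s[v,246:312:2].astype(int))
W=np.linalg.inv(m["world_to_cam"]);print(W[:3,3],W[:3,:3].round(4))
E
```

```text
203 R-B 87 89 89 87 88 84 52 2 -3 -3 -3 -3 -3 -2 -2 -3 -3 -3 -3 -2 -3 -2 -3 -3 -3 -3 -3 -3 -3 -3 -3 0 39
207 R-B 84 87 78 24 5 4 3 0 -2 -2 -2 -2 -2 -2 -2 -2 -2 -2 -2 -3 -2 -2 -3 -2 -2 -3 -2 -3 -3 -2 -3 5 60
211 R-B 83 84 68 8 -3 -2 -2 -2 -3 -3 -3 -2 -2 -1 -1 -1 -1 0 0 0 -1 -2 -2 -2 -2 -3 -2 -1 -3 -3 -1 36 85
215 R-B 81 82 63 6 -2 -3 -3 -2 -2 -2 -1 7 25 34 36 36 37 38 38 38 36 19 0 -3 -3 -2 -2 -2 -2 2 38 84 91
219 R-B 85 82 51 4 -2 -2 -2 -3 -2 -1 2 21 33 36 39 40 37 37 36 36 36 36 12 -3 -3 -3 -2 -3 -1 20 77 91 92
223 R-B 90 87 46 0 -3 -3 -2 -2 -3 -3 0 19 28 33 35 36 37 38 36 37 36 36 27 2 -3 -3 -3 -3 -3 4 64 89 89
227 R-B 89 87 49 1 -2 -3 -3 -3 -2 -1 1 19 29 32 38 36 35 37 37 38 39 39 37 17 -1 -3 -3 -4 -3 5 67 92 92
231 R-B 90 88 57 3 -3 -3 -2 -2 -1 -2 1 17 35 45 51 53 54 57 57 59 57 57 54 43 7 -3 -3 -3 -4 5 68 93 93
235 R-B 87 88 58 2 -3 -2 -3 -1 -2 -2 1 20 38 45 51 53 56 57 57 56 56 55 55 47 14 -1 -3 -4 -4 6 74 93 93
239 R-B 87 84 59 5 -2 -1 -2 -3 -2 -2 0 20 39 45 50 53 55 57 58 55 55 56 52 45 14 -1 -3 -3 -2 14 77 92 92
243 R-B 94 90 64 7 -2 -1 -2 -2 -1 -2 0 19 35 44 49 52 55 58 57 57 55 55 52 45 12 -2 -3 -3 -3 15 77 91 92
247 R-B 89 93 72 8 -2 -2 -1 -2 -2 -2 0 19 36 45 49 53 54 56 56 55 55 54 51 43 8 -3 -2 -2 -2 20 76 87 89
251 R-B 86 87 76 11 -1 -1 1 5 6 6 0 17 36 45 49 52 54 56 55 55 54 56 51 43 8 -1 3 5 5 23 68 84 85
255 R-B 50 35 22 10 8 9 8 8 8 5 -1 6 33 43 49 51 55 56 56 55 55 54 50 42 7 0 5 9 9 7 9 10 16
[ 0.45434973 -0.00898278  0.3635631 ] [[-7.054e-01 -6.755e-01 -2.149e-01]
 [ 7.088e-01 -6.721e-01 -2.141e-01]
 [ 2.000e-04 -3.034e-01  9.529e-01]]
```

The sleeve is tilted about 0.04 rad, with its mouth about 3 mm off to the side. I'll correct the tilt and offset.

Call:
{"fn": "step_arm", "kwargs": {
  "commands": [
    [0,-0.3,0.3,0,0.03,0.03,0],
    [0,-0.3,0.3,-1,0.03,0.03,0],
    [0,-0.3,0.3,-2.5,0.03,0.03,0],
    [0,-0.3,0.3,-2.5,0.03,0.03,0],
    [0,-0.3,0.3,-2.5,0.03,0.03,0]
  ]
}}

```text
time: 6.37
tool_pos: [0.5093, 0.0535, 0.1567]
tool_rot: [3.098, -0.002, -2.358]
contact_force: [0.3, 0.5, -1.6]
opening: 0.0131
grip_force: 39.9
```

```bash
python3 - <<'E'
from h import *
m,im=shot("wrist","w6.png"); np.save("m6.npy",m,allow_pickle=True)
s=observe();print(s["tool_pos"],s["tool_rot"],s["contact_force"])
sc=read_camera("scene"); ms=camera_model("scene"); us,vs=map(int,proj(ms,(.51,.051,.11)))
u,v=map(int,proj(m,(.5,.04,.1)));print(u,v,us,vs)
a=cv2.resize(im[v-50:v+50,u-50:u+50,::-1],(390,390),interpolation=cv2.INTER_CUBIC)
b=cv2.resize(sc[vs-25:vs+25,us-25:us+25,::-1],(390,390),interpolation=cv2.INTER_CUBIC)
cv2.imwrite("pics/w6c.png",np.hstack([a,b]))
E
```

```text
[0.50988519 0.0536733  0.1574719 ] [ 3.09905833e+00 -5.15108262e-04 -2.35805155e+00] [ 0.78694664 -0.43540316 -1.96981356]
274 201 284 179
```

View pics/w6c.png

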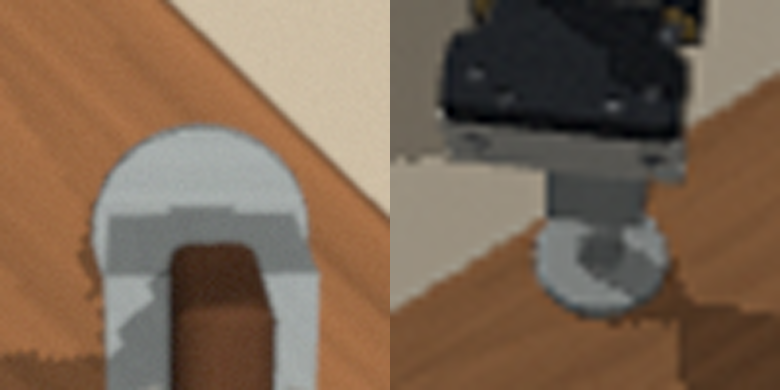

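The view shows the flange at x 93–308 (top 126). The sleeve's bottom-front edge is at y≈214, x 107–293, and its top-front edge at y≈272, x 103–320. Computing the residual offset.

```bash
python3 - <<'E'
from h import *
m=np.load("m6.npy",allow_pickle=True).item(); k=1/3.9
P=lambda x,y,z: onplane(m,224+(x+.5)*k-.5,151+(y+.5)*k-.5,z)[:2]
d=np.array([-.705,.709]);n=np.array([.709,.705]); T=np.array([.5099,.0537])
def rep(t,p): print(t,p.round(4),"d,n from TCP mm",((p-T)@d*1e3).round(2),((p-T)@n*1e3).round(2))
for t,(x0,x1,y,z) in {"bot":(107,293,214,.119),"top":(103,320,272,.153)}.items():
    a,b=P(x0,y,z),P(x1,y,z); print(np.linalg.norm(a-b)); rep(t,(a+b)/2+n*.017)
a,b=P(93,225,.079),P(308,225,.079); rep("fl lat",(a+b)/2); print(np.linalg.norm(a-b))
rep("fl",P(200.5,126,.079)+n*.024); rep("spig",np.array([.5105,.0512]))
E
```

```text
0.034254823102754434
bot [0.5108 0.0504] d,n from TCP mm -2.97 -1.73
0.0343012342642344
top [0.5097 0.0507] d,n from TCP mm -1.98 -2.19
fl lat [0.5081 0.0492] d,n from TCP mm -1.91 -4.43
0.04696251543388237
fl [0.5095 0.0506] d,n from TCP mm -1.88 -2.48
spig [0.5105 0.0512] d,n from TCP mm -2.2 -1.34
```

Residual is about 1 mm and 0.03 rad. A small tilt fixes both, then I'll descend gently.

Call:
{"fn": "step_arm", "kwargs": {
  "commands": [
    [0,0,0,0,0.015,0.015,0],
    [0,0,0,-1,0.015,0.015,0],
    [0,0,0,-1.5,0.015,0.015,0],
    [0,0,0,-2,0.015,0.015,0],
    [0,0,0,-2.3,0.015,0.015,0]
  ]
}}

```text
time: 6.88
tool_pos: [0.5094, 0.0541, 0.1336]
tool_rot: [3.077, -0.001, -2.357]
contact_force: [-0.2, -0.2, -1.4]
opening: 0.0128
grip_force: 39.9
```

Call:
{"fn": "step_arm", "kwargs": {
  "commands": [
    [0,0,0,-0.3,0,0,0],
    [0,0,0,-0.6,0,0,0],
    [0,0,0,-0.6,0,0,0]
  ]
}}

```text
time: 7.13
tool_pos: [0.5096, 0.0541, 0.128]
tool_rot: [3.077, -0.001, -2.357]
contact_force: [-0.2, 0.1, -2.3]
opening: 0.0131
grip_force: 39.9
```

No contact force at mouth z≈0.09, so the spigot is inside the socket. Continuing.

Call:
{"fn": "step_arm", "kwargs": {
  "commands": [
    [0,0,0,-0.3,0,0,0],
    [0,0,0,-0.6,0,0,0],
    [0,0,0,-0.9,0,0,0],
    [0,0,0,-0.9,0,0,0]
  ]
}}

```text
time: 7.47
tool_pos: [0.5096, 0.0541, 0.119]
tool_rot: [3.077, -0.001, -2.357]
contact_force: [0.3, 0.0, -1.9]
opening: 0.013
grip_force: 39.9
```

Call:
{"fn": "step_arm", "kwargs": {
  "commands": [
    [0,0,0,-0.2,0,0,0],
    [0,0,0,-0.4,0,0,0],
    [0,0,0,-0.4,0,0,0]
  ]
}}

```text
time: 7.72
tool_pos: [0.5103, 0.0541, 0.1157]
tool_rot: [3.078, 0.001, -2.357]
contact_force: [1.0, 0.1, 1.4]
opening: 0.0132
grip_force: 39.9
```

Call:
{"fn": "step_arm", "kwargs": {
  "commands": [
    [0,0,0,-0.1,0,0,0],
    [0,0,0,-0.2,0,0,0],
    [0,0,0,-0.3,0,0,0],
    [0,0,0,-0.3,0,0,0],
    [0,0,0,-0.3,0,0,0]
  ],
  "grip_force": 60
}}

```text
time: 8.13
tool_pos: [0.5101, 0.054, 0.1129]
tool_rot: [3.078, 0.0, -2.357]
contact_force: [-0.2, -0.1, 3.1]
opening: 0.0124
grip_force: 59.9
```

Call:
{"fn": "step_arm", "kwargs": {
  "commands": [
    [0,0,0,-0.1,0,0,0],
    [0,0,0,-0.2,0,0,0],
    [0,0,0,-0.3,0,0,0],
    [0,0,0,-0.4,0,0,0],
    [0,0,0,-0.4,0,0,0]
  ]
}}

```text
time: 8.55
tool_pos: [0.5094, 0.0541, 0.1089]
tool_rot: [3.077, -0.001, -2.357]
contact_force: [-2.7, 0.0, 7.2]
opening: 0.0124
grip_force: 60.0
```

Call:
{"fn": "step_arm", "kwargs": {
  "commands": [
    [0,0,0,-0.1,0,0,0],
    [0,0,0,-0.1,0,0,0],
    [0,0,0,-0.1,0,0,0]
  ]
}}

```text
time: 8.8
tool_pos: [0.5096, 0.0541, 0.1087]
tool_rot: [3.078, -0.0, -2.357]
contact_force: [-4.7, 0.2, 11.7]
opening: 0.0126
grip_force: 60.1
```

Call:
{"fn": "step_arm", "kwargs": {
  "commands": [
    [0,0,0,-0.1,0,0,0],
    [0,0,0,-0.1,0,0,0],
    [0,0,0,-0.1,0,0,0]
  ]
}}

```text
time: 9.05
tool_pos: [0.5097, 0.0541, 0.1084]
tool_rot: [3.078, 0.0, -2.357]
contact_force: [-5.5, 0.8, 17.9]
opening: 0.0123
grip_force: 60.1
```

```bash
cat > bub.py <<'E'
from h import *
s=observe();print(s["tool_pos"].round(4),s["tool_rot"].round(3),s["contact_force"].round(1),s["torque"].round(2))
def bub(n):
    m=camera_model(n); im=read_camera(n).astype(int)
    cs=np.array([proj(m,(x,y,.09)) for x in(.54,.68) for y in(.115,.16)])
    u0,v0=cs.min(0).astype(int)-3;u1,v1=cs.max(0).astype(int)+3
    c=im[v0:v1,u0:u1]; hsv=cv2.cvtColor(c.astype(np.uint8),cv2.COLOR_RGB2HSV)
    g=((hsv[:,:,0]>25)&(hsv[:,:,0]<75)&(hsv[:,:,1]>90)).astype(np.uint8)
    vv,uu=np.nonzero(g); 
    Q=np.array([onplane(m,u+u0,v+v0,.088)[:2] for u,v in zip(uu,vv)])
    hull=cv2.convexHull(np.c_[uu,vv].astype(np.int32)); mk=np.zeros_like(g); cv2.fillPoly(mk,[hull],1)
    w=mk*(hsv[:,:,1]<80)*(hsv[:,:,2]>110)
    nl,lab,st,ce=cv2.connectedComponentsWithStats(w.astype(np.uint8))
    print(n,"green x",Q[:,0].min().round(4),Q[:,0].max().round(4),"y",Q[:,1].mean().round(4),len(Q))
    for i in range(1,nl):
        if st[i,4]>3: print("  white",st[i,4],onplane(m,*(ce[i]+[u0,v0]),.088)[:2].round(4), [onplane(m,*(np.array(e)+[u0,v0]),.088)[0].round(4) for e in ((st[i,0],st[i,1]),(st[i,0],st[i,1]+st[i,3]-1))])
    return c,(u0,v0),m
if __name__=="__main__":
    o=[bub(n) for n in("top","scene")]
    np.save("bub.npy",np.array([x[0] for x in o],dtype=object),allow_pickle=True)
E
python3 bub.py
```

```text
[0.5097 0.0541 0.1084] [ 3.078  0.    -2.357] [-5.5  0.8 17.9] [0.15 1.18 0.  ]
top green x 0.6016 0.6389 y 0.1403 66
scene green x 0.5763 0.6413 y 0.1338 153
  white 26 [0.6142 0.1368] [np.float64(0.6035), np.float64(0.6163)]
```

At the hard stop (about 19 N). Now sample the vial profile along its axis.

```bash
cat > prof.py <<'E'
from h import *
s=observe();print(s["time"],s["tool_pos"].round(4),s["tool_rot"].round(3),s["contact_force"].round(1),s["torque"].round(2))
for n in ("scene","top"):
    m=camera_model(n); im=read_camera(n); cv2.imwrite(f"pics/p_{n}_{s['time']:.1f}.png",im[:,:,::-1])
    xs=np.arange(.570,.652,.003)
    for y in (.130,.134,.138,.142):
        c=np.array([proj(m,(x,y,.088)) for x in xs],np.float32)
        q=cv2.remap(im,c[None,:,0],c[None,:,1],cv2.INTER_LINEAR)[0].astype(int)
        print(n,y,"B",*q[:,2])
print("x mm",*(xs*1e3).astype(int))
E
python3 prof.py
```

```text
9.15 [0.5097 0.0541 0.1084] [ 3.078  0.    -2.357] [-4.7 -0.2 17.6] [0.11 1.16 0.06]
scene 0.13 B 101 87 57 32 28 26 14 7 19 28 28 38 67 86 89 89 91 89 58 23 12 28 28 26 64 103 101 100
scene 0.134 B 103 80 46 29 26 29 17 9 11 27 27 51 110 114 113 114 115 113 82 21 11 24 27 26 71 108 102 100
scene 0.138 B 113 84 59 33 30 34 20 10 17 27 24 54 108 112 111 112 112 112 73 20 21 27 26 25 58 99 101 97
scene 0.142 B 140 95 54 28 30 37 22 11 18 26 26 48 94 111 108 108 111 116 75 25 13 25 27 28 93 137 124 100
top 0.13 B 109 107 105 102 100 96 92 88 85 82 78 74 69 65 63 59 56 51 39 29 30 32 32 37 56 98 111 113
top 0.134 B 109 107 104 102 99 95 91 88 85 81 78 74 70 66 63 60 58 54 43 33 31 31 33 34 56 102 114 113
top 0.138 B 107 104 102 100 98 95 91 88 85 81 77 74 69 63 60 62 71 79 66 40 32 32 32 35 64 124 136 121
top 0.142 B 104 100 97 94 91 88 84 79 75 69 61 56 51 46 52 75 94 102 80 44 31 33 32 34 63 114 126 118
x mm 570 573 576 579 582 585 588 591 594 597 600 603 606 609 612 615 618 621 624 627 630 633 636 639 642 645 648 651
```

The scene camera shows the black lines at x≈0.591 and 0.629 (mid 0.610), with the bubble at 0.603–0.6245 and still settling. I'll wait, then read again.

Call:
{"fn": "step_arm", "kwargs": {
  "commands": [
    [0,0,0,0,0,0,0],
    [0,0,0,0,0,0,0],
    [0,0,0,0,0,0,0],
    [0,0,0,0,0,0,0],
    [0,0,0,0,0,0,0]
  ]
}}

```text
time: 9.67
tool_pos: [0.5097, 0.0541, 0.1084]
tool_rot: [3.078, 0.0, -2.357]
contact_force: [-5.9, -0.7, 18.5]
opening: 0.0127
grip_force: 60.1
```

Call:
{"fn": "step_arm", "kwargs": {
  "commands": [
    [0,0,0,0,0,0,0],
    [0,0,0,0,0,0,0],
    [0,0,0,0,0,0,0],
    [0,0,0,0,0,0,0],
    [0,0,0,0,0,0,0]
  ]
}}

```text
time: 10.08
tool_pos: [0.5097, 0.0541, 0.1084]
tool_rot: [3.078, 0.0, -2.357]
contact_force: [-5.7, -0.4, 18.0]
opening: 0.0126
grip_force: 60.1
```

Call:
{"fn": "step_arm", "kwargs": {
  "commands": [
    [0,0,0,0,0,0,0],
    [0,0,0,0,0,0,0],
    [0,0,0,0,0,0,0],
    [0,0,0,0,0,0,0],
    [0,0,0,0,0,0,0]
  ]
}}

```text
time: 10.5
tool_pos: [0.5097, 0.0541, 0.1084]
tool_rot: [3.078, 0.0, -2.357]
contact_force: [-5.2, -1.0, 17.6]
opening: 0.0128
grip_force: 60.1
```

```bash
sed -i 's/("scene","top")/("scene",)/; s/(.130,.134,.138,.142)/(.134,.138)/' prof.py; python3 prof.py
```

```text
10.5 [0.5097 0.0541 0.1084] [ 3.078  0.    -2.357] [-5.2 -1.  17.6] [0.11 1.18 0.03]
scene 0.134 B 104 82 46 30 28 27 18 10 14 25 30 29 28 27 35 84 115 113 80 34 94 117 116 53 71 108 100 100
scene 0.138 B 113 85 59 31 30 33 24 12 16 27 28 27 27 25 32 77 112 111 73 50 105 116 106 55 58 99 100 98
x mm 570 573 576 579 582 585 588 591 594 597 600 603 606 609 612 615 618 621 624 627 630 633 636 639 642 645 648 651
```

The bubble is at +16.5 mm, so about 0.97 rad clockwise is needed. I'll turn in stages, following the offset key axis and the rising foot.

Call:
{"fn": "step_arm", "kwargs": {
  "commands": [
    [0,0.03,0,0.03,0,0,-0.1],
    [0,0.06,0,0.05,0,0,-0.2],
    [0,0.09,0,0.08,0,0,-0.3],
    [0,0.12,0,0.1,0,0,-0.4],
    [0,0.15,-0.01,0.13,0,0,-0.5]
  ]
}}

```text
time: 10.97
tool_pos: [0.5114, 0.0537, 0.1096]
tool_rot: [3.079, 0.001, -2.862]
contact_force: [-4.6, -2.1, 16.6]
opening: 0.0122
grip_force: 60.3
```

Call:
{"fn": "step_arm", "kwargs": {
  "commands": [
    [0,0.03,-0.01,0.03,0,0,-0.1],
    [0,0.06,-0.03,0.05,0,0,-0.2],
    [0,0.09,-0.05,0.08,0,0,-0.3],
    [0,0.12,-0.08,0.1,0,0,-0.4],
    [0,0.12,-0.08,0.12,0,0,-0.45]
  ]
}}

```text
time: 11.38
tool_pos: [0.512, 0.0529, 0.1106]
tool_rot: [3.078, -0.0, 2.971]
contact_force: [-6.0, -1.8, 16.6]
opening: 0.0126
grip_force: 60.3
```

Call:
{"fn": "step_arm", "kwargs": {
  "commands": [
    [0,0,0,0,0,0,0],
    [0,0,0,0,0,0,0],
    [0,0,0,0,0,0,0],
    [0,0,0,0,0,0,0],
    [0,0,0,0,0,0,0]
  ]
}}

```text
time: 11.8
tool_pos: [0.512, 0.053, 0.1106]
tool_rot: [3.078, -0.0, 2.976]
contact_force: [-6.8, -2.0, 17.4]
opening: 0.0128
grip_force: 60.3
```

Call:
{"fn": "step_arm", "kwargs": {
  "commands": [
    [0,0,0,0,0,0,0],
    [0,0,0,0,0,0,0],
    [0,0,0,0,0,0,0],
    [0,0,0,0,0,0,0],
    [0,0,0,0,0,0,0]
  ]
}}

```text
time: 12.22
tool_pos: [0.512, 0.053, 0.1106]
tool_rot: [3.078, -0.0, 2.976]
contact_force: [-6.9, -0.6, 17.1]
opening: 0.0126
grip_force: 60.3
```

Call:
{"fn": "step_arm", "kwargs": {
  "commands": [
    [0,0,0,0,0,0,0],
    [0,0,0,0,0,0,0],
    [0,0,0,0,0,0,0],
    [0,0,0,0,0,0,0],
    [0,0,0,0,0,0,0]
  ]
}}

```text
time: 12.63
tool_pos: [0.512, 0.053, 0.1106]
tool_rot: [3.078, -0.0, 2.976]
contact_force: [-7.2, -1.0, 17.6]
opening: 0.0125
grip_force: 60.3
```

```bash
python3 prof.py
```

```text
12.6333 [0.512  0.053  0.1106] [ 3.078 -0.     2.976] [-7.2 -1.  17.6] [-0.12  1.21  0.14]
scene 0.134 B 136 92 47 30 29 36 29 15 19 20 94 164 163 160 159 160 160 137 83 17 14 26 27 23 80 139 147 117
scene 0.138 B 143 95 57 31 34 43 30 14 16 25 94 151 160 158 157 157 158 136 79 19 18 28 27 23 84 137 142 105
x mm 570 573 576 579 582 585 588 591 594 597 600 603 606 609 612 615 618 621 624 627 630 633 636 639 642 645 648 651
```

The bubble is at +1.7 mm and inside the lines. One small trim, then settle.

Call:
{"fn": "step_arm", "kwargs": {
  "commands": [
    [0,0.01,-0.01,0,0,0,-0.04],
    [0,0.02,-0.02,0.02,0,0,-0.08],
    [0,0.02,-0.02,0.02,0,0,-0.08],
    [0,0.02,-0.02,0.02,0,0,-0.08],
    [0,0.02,-0.02,0.02,0,0,-0.08]
  ]
}}

```text
time: 13.1
tool_pos: [0.5121, 0.053, 0.1107]
tool_rot: [3.078, -0.001, 2.896]
contact_force: [-6.8, -0.7, 16.7]
opening: 0.0125
grip_force: 60.3
```

Call:
{"fn": "step_arm", "kwargs": {
  "commands": [
    [0,0,0,0,0,0,0],
    [0,0,0,0,0,0,0],
    [0,0,0,0,0,0,0],
    [0,0,0,0,0,0,0],
    [0,0,0,0,0,0,0]
  ]
}}

```text
time: 13.52
tool_pos: [0.5121, 0.053, 0.1106]
tool_rot: [3.078, -0.001, 2.896]
contact_force: [-7.6, -1.6, 17.1]
opening: 0.0125
grip_force: 60.3
```

Call:
{"fn": "step_arm", "kwargs": {
  "commands": [
    [0,0,0,0,0,0,0],
    [0,0,0,0,0,0,0],
    [0,0,0,0,0,0,0],
    [0,0,0,0,0,0,0],
    [0,0,0,0,0,0,0]
  ]
}}

```text
time: 13.93
tool_pos: [0.512, 0.053, 0.1106]
tool_rot: [3.078, -0.001, 2.896]
contact_force: [-7.1, -0.2, 17.4]
opening: 0.0121
grip_force: 60.3
```

Call:
{"fn": "step_arm", "kwargs": {
  "commands": [
    [0,0,0,0,0,0,0],
    [0,0,0,0,0,0,0],
    [0,0,0,0,0,0,0],
    [0,0,0,0,0,0,0],
    [0,0,0,0,0,0,0]
  ]
}}

```text
time: 14.35
tool_pos: [0.512, 0.053, 0.1107]
tool_rot: [3.078, -0.001, 2.896]
contact_force: [-6.7, -0.6, 16.4]
opening: 0.0125
grip_force: 60.3
```

```bash
python3 prof.py; python3 - <<'E'
import cv2,glob
f=sorted(glob.glob("pics/p_scene_*"),key=lambda x:float(x[13:-4]))[-1]; a=cv2.imread(f)
cv2.imwrite("pics/fin.png",cv2.resize(a[110:270,230:390],(600,600),interpolation=cv2.INTER_CUBIC))
E
```

```text
14.35 [0.512  0.053  0.1107] [ 3.078e+00 -1.000e-03  2.896e+00] [-6.7 -0.6 16.4] [0.1  1.26 0.15]
scene 0.134 B 136 92 46 30 30 36 26 14 21 45 123 164 162 160 160 162 160 125 66 14 16 26 29 24 80 140 148 119
scene 0.138 B 143 95 58 31 35 43 32 14 17 28 127 161 159 158 157 158 158 125 60 18 19 27 30 39 86 137 146 145
x mm 570 573 576 579 582 585 588 591 594 597 600 603 606 609 612 615 618 621 624 627 630 633 636 639 642 645 648 651
```

View pics/fin.png

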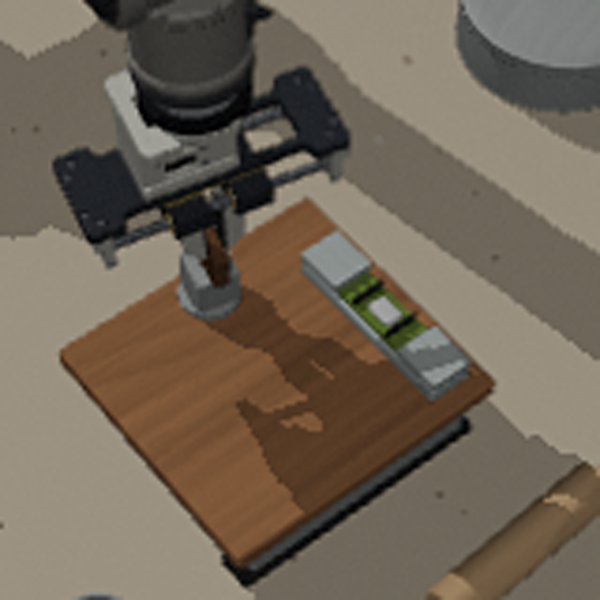

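The picture shows the sleeve seated on the flange at about (210,285). The bubble at (384,308) is centred between the lines at (370,290) and (400,325). Contact force is steady, so I'm handing in.

```bash
python3 -c "
from cell import *
print(hand_in())"
```

```text
the job is handed in; nothing more can be done
None
```

I handed the job in at about 14 s of robot time: the key looks fully home, the riser is pressed to its hard stop at about 18 N, and the bubble sits between the lines (about 1 mm off centre), but no verdict came back.

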